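# Load the soil shaker and close its interlocked guard

### The arm

A 6-joint arm with a two-finger parallel gripper is mounted at the origin on the work surface. World frame = base frame: x ahead of the robot, y to its left, z up, the work surface at z = 0. Lengths are in m, angles in degrees, forces in N, time in s.
With the tool pointing down it reaches from about 0.4 to 0.825 m from the base axis. Payload 7 kg.
Tool frame: the origin (TCP) lies at the very end of the fingers, on their centre line; the grasp point (between the pads) lies 19 mm behind it; z points along the fingers, y is the line along which they close (so a half turn about z gives the same grasp; the last joint's range is limited). The gripper opens to 88 mm and grips with 3 to 60 N. Pads are 19 mm wide; open, the fingers measure 130 mm over their backs; the gripper's body (78 mm by 193 mm) begins 47 mm behind the grasp point.
Start: joints at [92.481, 20.546, 0.682, 0, -70.136, -16.507], TCP at [0.164, 0.655, 0.227] pointing down, gripper open.
Joint ranges: [-176.03, 176.03], [-82.01, 121.73], [-58.28, 71.71], [-173.87, 95.51], [-174.79, -0.11], [-173.66, 173.66]. Speed limits (degrees/s): [136.94, 136.94, 172.46, 180, 180, 180].

### API

Orientations are given as [roll, pitch, yaw] about the fixed x, y, z axes, in that order (R = Rz(yaw) Ry(pitch) Rx(roll)).
In Python, from plant import get_state, imaging, r, finder gives the robot as it stands.
- The arm moves only by the shell command python3 -m handwheel 'ROWS' [FORCE]. ROWS is JSON, a list of rows, each a list of 5 numbers: the closure, from 0 (fully open) to 1 (shut), then the shift along the world's x, y, z in cm, then the turn about the world's z in degrees. A call has 1 to 8 rows; each row is the pose to reach, as a shift and turn from the pose commanded when the call began; what a row does not reach only later rows make up. A row lasts 1/8 s, in which the tool goes at most 62.5 mm and 10.7 degrees, less where a joint would pass 70% of its speed; a pose out of reach is approached as far as the arm can. A call with a gripper value outside its range is refused whole. The fingers move at their own pace and stop on an object; FORCE is the grip in N (left out, the last holds). Time passes only in rows, so rows that repeat a pose let the fingers close. It gives the time, the measured TCP pose, the force, the opening and the grip force at its end, in the units of the state.
- get_state(): the state, without advancing time (a new reading comes with each control period).
- imaging.capture(name): name is "scene" or "top"; returns (picture, depth): 384x512x3 uint8, red, green, blue; 384x512 float32, m along the optical axis (not along the pixel's ray), 0 where there is no reading.
- imaging.get_calibration(name): a dict with "fx", "fy", "cx", "cy" (pixels), "rvec" (rotation vector, rad) and "tvec" (3), from world to camera coordinates, as OpenCV has them. Camera axes: x right, y down, z forward; pixel columns grow to the right and rows downward; lengths in m; the calibration is good to about 2 mm. A picture is of the moment at which its call begins. get_calibration takes no time and is no camera call.
- r.close_job(): hands the job in; it is judged then, once.
Trained networks look in the newest picture that a camera, given by its name, has taken for a name from the list of things; names that differ only in an ending like _2 or _b are one class to them, and where a whole thing is asked for, a point or a joint stands for the part that bears it (a point fixed in the world has none). Each returns a list of dicts, best first, with "p" (0 to 1); they miss things now and then, are a little off and sometimes report something else, mostly with a low value. They report only what shows in the picture. A call takes as long as a camera call. They do not tell look-alikes from the thing itself.
- finder.cut_out(camera, query): "region" (384x512 bool, what is visible of it) and "pixel" ([column, row] in pixels, amid what is visible of it).
The state is a dict: "time_s": time; "joints": joint angles; "qd": joint speeds; "joint_torque": joint torques, N m; "tcp_pos": TCP position; "eef_rot": TCP orientation; "contact_force": force on the tool from outside, world axes, zero at the start; "moment": the same for the moment, N m; "gripper_width": finger opening in m; "gripper_force": force on a finger pad.
Only numpy, scipy, OpenCV 4.12 (cv2) and the standard library are available. Lean on these libraries where they do the work, as an engineer would, in place of code of your own. Each camera call takes 0.05 s, during which the arm holds its last target. There are 200 camera calls.

### The job

Get the soil shaker running: put the scoop that was left lying on its tray into the blue tub, stand every white sample pot that is on the bench upright in a compartment of the tray (one pot each, gripped lightly because they are thin-walled), then lift the clear guard over the tray so that its steel tongue goes straight into the interlock switch, fully home without forcing it and with the guard sitting flat, and only then press the green start button. Leave the beaker and the jar where they stand.

Things in the scene. Friction and masses are not known exactly. Their poses are not given: they have to be found in the camera images.
- shaker: fixed cream bench shaker; the casing's flat deck is 70 mm above the bench and spans x -100 to +150, y -120 to +180 mm in its frame. Origin on the bench under the tray's centre; z up, x away from the robot at yaw 0. In the middle of the deck is an aluminium tray (140 mm in x, 172 in y) divided by 4 mm walls into 2 x 2 compartments, each 64 mm (x) by 80 mm (y) inside; the wall tops are 90 mm above the bench, the rubber floor 75 mm. Nothing in the tray moves
- tray (a point): centre of the tray at floor height; axes of the shaker
- pocket1 (a point): centre of the floor of the tray's near left compartment; axes of the shaker
- pocket2 (a point): centre of the floor of the tray's near right compartment; axes of the shaker
- pocket3 (a point): centre of the floor of the tray's far left compartment; axes of the shaker
- pocket4 (a point): centre of the floor of the tray's far right compartment; axes of the shaker
- slot (a point): centre of the mouth of the interlock switch's slot, which faces straight up; axes of the shaker, so the slot is 8.5 mm wide in x and 23 mm in y, with a 3 mm sloping lead-in all round and 32 mm deep. The grey switch (34 mm in x, 44 in y) stands on the deck at the tray's far side, 105 mm from the tray's centre, its top 116 mm above the bench
- switch: the grey interlock switch that holds the slot; origin at the centre of its underside, on the deck
- start (a joint): travel of the green start button, 0 up to 0.006 m fully down; a spring resists with 1.5 N rising to 5 N; it counts as pressed beyond 4 mm
- start_top (a point): centre of the top of the green start button (30 mm in diameter, pressed straight down), on the deck at the tray's left side; moves down with the button
- guard: loose clear plastic guard, an open-bottomed box 158 mm (x) by 190 mm (y) by 85 mm high, walls 4 mm, 0.5 to 0.6 kg; at the start it stands on the bench. Origin at the centre of its open lower rim, z up. Fitted, it stands flat on the shaker's deck round the tray (5 mm clear of it on each side), axes along the shaker's, origin 70 mm above the shaker's. The centre of mass is nearly under the bar
- guard_bar (a point): centre of the guard's grab bar, a black square bar 14 by 14 mm and 120 mm long along the guard's y; 122 mm above the rim, with 30 mm of free height under it
- tongue_tip (a point): centre of the lower end of the guard's steel tongue, a flat plate 5 mm thick (guard's x), 20 mm wide (guard's y) that points straight down 105 mm in +x from the guard's centre, its end 20 mm above the rim; 32 mm of it is free below its bracket. Fully home its end is 26 mm below the slot's mouth
- pot1: white lidded sample pot, a plain upright cylinder 52 mm in diameter and 56 mm tall, 0.11 to 0.21 kg; the origin is the centre of its underside, z up along its axis. Thin-walled: grip it lightly, about 20 to 30 N a finger; 45 N a finger crushes it. May be absent
- pot2: white lidded sample pot, a plain upright cylinder 52 mm in diameter and 56 mm tall, 0.11 to 0.21 kg; the origin is the centre of its underside, z up along its axis. Thin-walled: grip it lightly, about 20 to 30 N a finger; 45 N a finger crushes it. May be absent
- pot3: white lidded sample pot, a plain upright cylinder 52 mm in diameter and 56 mm tall, 0.11 to 0.21 kg; the origin is the centre of its underside, z up along its axis. Thin-walled: grip it lightly, about 20 to 30 N a finger; 45 N a finger crushes it. May be absent
- pot4: white lidded sample pot, a plain upright cylinder 52 mm in diameter and 56 mm tall, 0.11 to 0.21 kg; the origin is the centre of its underside, z up along its axis. Thin-walled: grip it lightly, about 20 to 30 N a finger; 45 N a finger crushes it. May be absent
- scoop: scoop 200 mm long lying flat along its x across the tops of the tray walls at the start, 90 g: raised wooden handle 18 mm wide and 14 mm thick from x -76 to +5 mm, its underside 13 mm above the walls it lies on, with a bulb end 28 mm in diameter from -100 to -76 mm; steel pan 54 mm wide and 27 mm high from +5 to +100 mm. Origin on its underside at mid-length, z up
- scoop_grip (a point): point on the axis of the scoop's handle, 40 mm from mid-length towards the bulb end and 20 mm above the underside
- tub: fixed open blue tub, 260 mm (x) by 180 mm (y) outside, 70 mm high, walls and floor 4 mm; origin at the centre of its underside
- beaker: glass beaker 60 mm in diameter, 75 mm tall, open; origin at the centre of its underside. To be left alone
- jar: brown jar with black cap, 56 mm in diameter, 85 mm tall; origin at the centre of its underside. To be left alone
There are look-alikes about, which are no part of the job. What is shaped like the pot4 but pink or red is not meant.

How it is judged:
By the outcome, as a careful person would: the job done as asked, in the order asked, and still so for the second after the job is handed in, with the robot touching nothing.
Of pot1, pot2, pot3, pot4 only 2 to 4 are there at a start; the rules pass over those that are not, and their reading is None.
At some moment in a run one of pot1, pot2, pot3, pot4 may be knocked a few centimetres aside while the robot is not near it.
It also fails if it takes over 210 s, if anything falls off the work surface, if the arm or the gripper's body presses on something with over 40 N, if the wrist force passes 120 N, or if a joint passes its speed limit or range.

## Working session

There is one attempt and no reset: what is moved stays moved. The work goes in short steps, Python scripts to look and compute and a shell command to move; the robot and the scene stay as the last step left them, time stands still between calls to the robot, and variables do not carry over. Pictures are saved under pics/ and viewed, at most 14 in all, crops included, and the job is handed in when it is done.

```bash
ls; mkdir -p pics
cat > h.py <<'E'
import numpy as np, cv2
from plant import get_state, imaging, r, finder
def cal(n):
    c=imaging.get_calibration(n); K=np.array([[c['fx'],0,c['cx']],[0,c['fy'],c['cy']],[0,0,1]])
    R=cv2.Rodrigues(np.array(c['rvec'],float))[0]; return K,R,np.array(c['tvec'],float).ravel()
def cloud(n,d):
    K,R,t=cal(n); v,u=np.indices(d.shape)
    p=np.stack([(u-K[0,2])/K[0,0]*d,(v-K[1,2])/K[1,1]*d,d],-1)
    w=(p-t)@R; w[d<=0]=np.nan; return w
def proj(n,P):
    K,R,t=cal(n); q=(R@np.array(P,float).T).T+t; q=q@K.T; return q[...,:2]/q[...,2:]
def shot(n,f=None):
    im,d=imaging.capture(n)
    if f: cv2.imwrite('pics/'+f,cv2.resize(im[:,:,::-1],(800,600),interpolation=cv2.INTER_CUBIC))
    return im,d,cloud(n,d)
E
python3 - <<'E'
from h import *
print(get_state())
for n in('top','scene'):
    im,d,w=shot(n,n+'0.png'); K,R,t=cal(n); print(n,K[0,0],'pos',-R.T@t)
    np.savez(n+'0.npz',im=im,w=w)
    for q in ['shaker','switch','guard','guard_bar','tongue_tip','pot1','scoop','scoop_grip','tub','beaker','jar','start']:
        for x in finder.cut_out(n,q)[:5]:
            m=x['region']; P=w[m]; print(q,round(x['p'],2),np.round(x['pixel']),m.sum(),np.round(np.nanmedian(P,0),3),'zmax',np.round(np.nanpercentile(P[:,2],95),3))
E
```

```text
pics
{'time_s': 0.0, 'joints': array([ 9.24790530e+01,  2.05922924e+01,  6.35217353e-01, -2.16110569e-02,
       -7.01368915e+01, -1.65072756e+01]), 'qd': array([ 0.09100848, -0.02049807, -0.0413071 , -0.06897167,  0.01193052,
       -0.04130951]), 'joint_torque': array([ 3.23603099e-04, -5.82720530e+01,  2.93052185e+01,  6.99720025e+00,
        7.01768513e-03, -1.64316734e-04]), 'tcp_pos': array([0.16351372, 0.65439276, 0.2256193 ]), 'eef_rot': array([ 1.79904133e+02, -7.22370517e-03, -1.40355761e+01]), 'contact_force': array([ 0.36701088, -0.64770912, -0.23598645]), 'moment': array([-0.01185651, -0.02932087,  0.01021898]), 'gripper_force': 0.0, 'gripper_width': 0.0877582925460254}
top 490.62690025607594 pos [0.41527108 0.01962324 1.33879276]
shaker 0.69 [241. 137.] 9744 [0.643 0.038 0.072] zmax 0.091
switch 0.35 [389. 218.] 8182 [ 0.461 -0.364  0.006] zmax 0.071
guard 0.86 [117. 222.] 5314 [0.452 0.354 0.085] zmax 0.125
guard_bar 0.76 [116. 222.] 5208 [0.452 0.354 0.085] zmax 0.126
guard_bar 0.45 [245. 137.] 9714 [0.643 0.036 0.072] zmax 0.091
tongue_tip 0.97 [116. 220.] 5363 [0.45
[... 1439 characters left out ...]
.] 282 [ 0.345 -0.078  0.054] zmax 0.057
pot1 0.58 [168. 245.] 469 [ 0.637 -0.241  0.054] zmax 0.057
pot1 0.55 [308. 173.] 367 [0.443 0.151 0.053] zmax 0.057
scoop 0.76 [274. 221.] 1369 [0.628 0.029 0.104] zmax 0.118
scoop 0.37 [280. 252.] 10264 [0.694 0.027 0.071] zmax 0.092
scoop_grip 0.83 [273. 221.] 1345 [0.628 0.029 0.105] zmax 0.118
scoop_grip 0.24 [318. 217.] 110 [0.609 0.143 0.094] zmax 0.097
tub 0.94 [128. 201.] 6833 [ 0.458 -0.369  0.011] zmax 0.071
beaker 0.98 [276. 172.] 467 [0.434 0.061 0.051] zmax 0.075
beaker 0.22 [236. 177.] 539 [ 0.448 -0.06   0.062] zmax 0.087
jar 0.83 [235. 176.] 516 [ 0.449 -0.059  0.063] zmax 0.087
start 0.64 [316. 214.] 89 [0.611 0.143 0.094] zmax 0.097
```

View pics/top0.png

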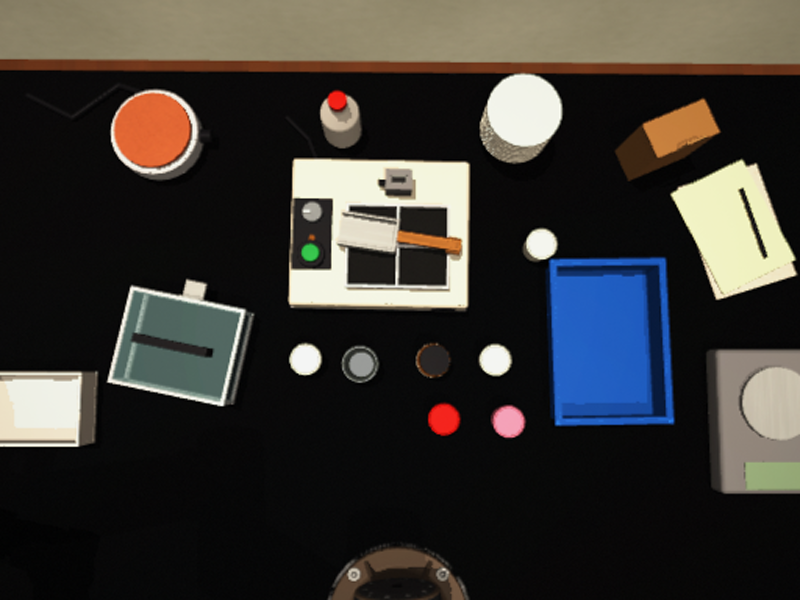

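View pics/scene0.png

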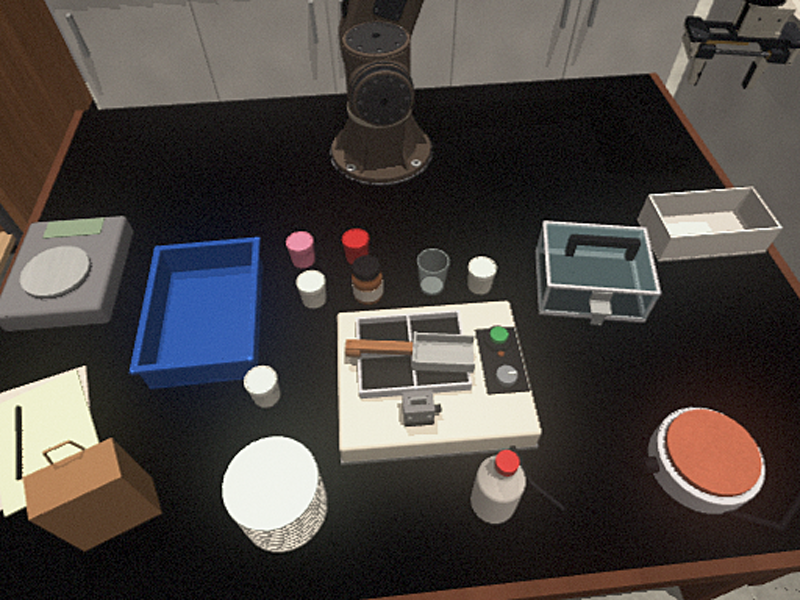

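The top view (800x600 pixels) shows three white pots at (306,360), (495,360) and (541,244). The look-alikes are red (444,419) and pink (509,421), so neither is wanted. The large white cylinder at (521,115) is far bigger than a pot. The scoop lies across the tray at (340–462,240), with its handle pointing right. The guard is at (180,345), with its tongue bracket at (195,290). Next I measure precisely.

```bash
cat >> h.py <<'E'
def rect(P):
    c,(a,b),th=cv2.minAreaRect((P[:,:2]*1000).astype(np.float32)); return np.round(c,1),np.round((a,b),1),round(th,2)
def Rz(a):
    a=np.radians(a); return np.array([[np.cos(a),-np.sin(a)],[np.sin(a),np.cos(a)]])
def cc(m):
    n,l,s,_=cv2.connectedComponentsWithStats(m.astype(np.uint8)); return l==1+np.argmax(s[1:,4])
def plane(n,z,m=None):
    "world xy on plane z for each pixel"
    K,R,t=cal(n); v,u=np.indices((384,512)); ray=np.stack([(u-K[0,2])/K[0,0],(v-K[1,2])/K[1,1],np.ones(u.shape)],-1)@R
    C=-R.T@t; s=(z-C[2])/ray[...,2]; return C+ray*s[...,None]
E
python3 - <<'E'
from h import *
for n in('top','scene'):
    D=np.load(n+'0.npz'); im,w=D['im'].astype(int),D['w']; x,y,z=np.moveaxis(w,-1,0)
    near=(abs(y-0.03)<.25)&(x>.45)&(x<.85); print('==',n)
    m=cc(near&(im.min(2)>200*1)&(z>.06)&(z<.08)); print('deck cream n',m.sum(),rect(plane(n,.07)[m]))
    m=cc(near&(z>.06)&(z<.08)); print('deck depth',rect(plane(n,.07)[m]), 'z',np.nanmedian(z[m]))
    m=cc((x>.68)&(x<.8)&(abs(y)<.06)&(z>.111)&(z<.121)); print('switch top',m.sum(),rect(plane(n,.116)[m]))
    m=near&(z>.1)&(im[...,0]>im[...,2]+60)&(im[...,0]<250); m=cc(m); P=w[m]; print('handle',m.sum(),rect(plane(n,.117)[m]),np.nanmedian(z[m]))
    m=cc(near&(z>.1)&(abs(x-.63)<.06)); print('scoop',m.sum(),rect(plane(n,.117)[m]))
    m=cc((im[...,1]>im[...,0]+60)&(im[...,1]>im[...,2]+40)&near&(z>.08)); print('button',m.sum(),np.round(plane(n,.095)[m].mean(0),4),np.nanmedian(z[m]),rect(plane(n,.095)[m]))
    g=(abs(x-.45)<.15)&(abs(y-.35)<.15)
    m=cc(g&(z>.114)&(z<.135)); print('bar',m.sum(),rect(plane(n,.129)[m]),np.nanmedian(z[m]))
    m=cc(g&(z>.079)&(z<.092)); print('guard roof',m.sum(),rect(plane(n,.085)[m]),np.nanmedian(z[m]))
    m=cc((y<-.2)&(y>-.55)&(x>.25)&(x<.65)&(im[...,2]>im[...,0]+60)&(z>.06)&(z<.08)); print('tub rim',rect(plane(n,.07)[m]))
    for c in [(.43,.15),(.43,-.16),(.625,-.237)]:
        m=cc((np.hypot(x-c[0],y-c[1])<.05)&(z>.046)&(z<.064)&(im.min(2)>130)); q=cv2.minEnclosingCircle((plane(n,.056)[m][:,:2]*1000).astype(np.float32)); print('pot',m.sum(),np.round(q[0],1),round(q[1],1),'zmed',np.round(np.nanmedian(z[m]),4),im[m].mean(0).round())
    print('jar beaker',[np.round(np.nanmedian(w[(np.hypot(x-.43,y-c)<.05)&(z>.06)],0),3) for c in(-.057,.064)])
D=np.load('top0.npz')['im'];D2=np.load('scene0.npz')['im']
a=cv2.resize(D[95:200,180:310],(520,420),interpolation=cv2.INTER_CUBIC); b=cv2.resize(D2[190:300,210:350],(280,220),interpolation=cv2.INTER_CUBIC)
c=cv2.resize(D[175:265,60:170],(280,200)); cv2.imwrite('pics/crop1.png',np.hstack([a,np.vstack([b,c])])[:,:,::-1])
E
```

```text
== top
deck cream n 4575 (array([644. ,  34.1]), array([291.5, 242.7]), 89.03)
deck depth (array([641.9,  34.5]), array([298.6, 249.4]), 88.97) z 0.07024553323008821
switch top 213 (array([722.3,   3.4]), array([33.7, 43.3]), 0.22)
handle 316 (array([618.2, -45.5]), array([103.7,  25.9]), 83.18) 0.11686350047695684
scoop 538 (array([627.3,   1. ]), array([198.7,  56.1]), 81.45)
button 100 [0.6053 0.1475 0.095 ] 0.09397645162438163 (array([605.6, 147.6]), array([25.9, 25.6]), 0.65)
bar 288 (array([452.4, 362.1]), array([122.4,  14.2]), 78.24) 0.12915998062351924
guard roof 4423 (array([453.2, 363.4]), array([192.8, 161.1]), 78.29) 0.0855627225783973
tub rim (array([ 462.2, -349.3]), array([274.9, 195.9]), 0.93)
pot 309 [430.8 157.5] 25.8 zmed 0.0548 [236. 236. 229.]
pot 303 [ 430.1 -159.1] 25.8 zmed 0.0546 [237. 237. 228.]
pot 291 [ 626.4 -239.7] 25.6 zmed 0.0545 [237. 237. 225.]
jar beaker [array([ 0.43 , -0.055,  0.085]), array([0.424, 0.068, 0.074])]
== scene
deck cream n 4327 (array([645. ,  31.5]), array([292.9, 244. ]), 89.05)
deck depth (array([647.7,  29.7]), array([297.6, 252.9]), 89.05) z 0.07064746849912867
switch top 262 (array([724.5,  -0.9]), array([44.2, 37.2]), 89.31)
handle 284 (array([625.4, -50.5]), array([101.9,  25.6]), 83.93) 0.11739966566310936
scoop 760 (array([634. ,  -4.3]), array([198.5,  63.2]), 80.19)
button 78 [0.607  0.1442 0.095 ] 0.09458588700260656 (array([606.6, 144.2]), array([25.3, 24.2]), 83.91)
bar 324 (array([459.4, 356.6]), array([122.8,  28.9]), 79.64) 0.127797585744571
guard roof 2625 (array([455.4, 358.5]), array([192.9, 167. ]), 78.39) 0.08551617557688135
tub rim (array([ 464.6, -353.2]), array([278.4, 196.8]), 0.94)
pot 196 [433.4 153.9] 26.7 zmed 0.0551 [233. 233. 221.]
pot 205 [ 433.1 -163.1] 26.4 zmed 0.0552 [235. 235. 224.]
pot 304 [ 628.9 -243.4] 26.6 zmed 0.0552 [233. 234. 224.]
jar beaker [array([ 0.439, -0.061,  0.085]), array([0.416, 0.062, 0.071])]
```

View pics/crop1.png

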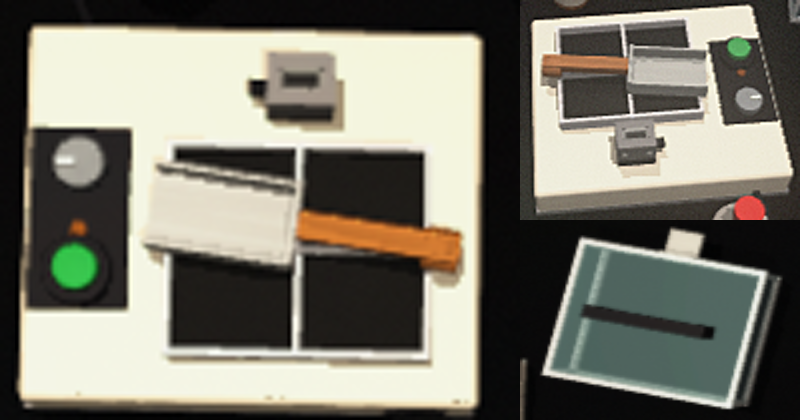

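Both cameras agree to within about 3 mm, which is their calibration offset, so I use the mean. The crop confirms the layout: tray, slot on the far side, scoop handle on the right and the button on the left. The shaker is at about (618, 3) mm with yaw -1°, and the scoop grip at about (620, -40) mm with yaw 82°. Moving now.

```bash
python3 -m handwheel '[[0.3,5,-8,0,-10],[0.3,10,-15,0,-20],[0.3,15,-23,0,-30],[0.3,20,-30,0,-40],[0.3,25,-35,0,-50],[0.3,28,-40,0,-60],[0.3,28,-40,0,-60],[0.3,28,-40,0,-60]]' 10
python3 -m handwheel '[[0.3,3,-5,0,-8],[0.3,6,-10,0,-16],[0.3,9,-15,0,-24],[0.3,13,-20,0,-24],[0.3,16,-25,0,-24],[0.3,17.7,-29.4,0,-24],[0.3,17.7,-29.4,0,-24],[0.3,17.7,-29.4,0,-24]]' 10
```

```text
time_s: 2.3
tcp_pos: [0.4446, 0.2529, 0.227]
eef_rot: [-180.0, 0.0, -74.1]
contact_force: [1.5, 0.8, -0.9]
gripper_width: 0.0616
gripper_force: 0.0
time_s: 3.3
tcp_pos: [0.6204, -0.0393, 0.2264]
eef_rot: [180.0, 0.0, -98.1]
contact_force: [-0.0, 0.4, -0.2]
gripper_width: 0.0609
gripper_force: 0.0
```

```bash
python3 -m handwheel '[[0.3,0,0,-5,0],[0.3,0,0,-10,0],[0.3,0,0,-13.2,0],[0.3,0,0,-13.2,0],[1,0,0,-13.2,0],[1,0,0,-13.2,0],[1,0,0,-13.2,0],[1,0,0,-13.2,0]]' 25
python3 -m handwheel '[[1,0,0,0,0],[1,0,0,1,0],[1,0,0,4,0],[1,0,0,8,0],[1,0,0,13,0],[1,0,0,13,0]]' 25
python3 - <<'E'
from h import *
shot('scene','s1.png')
E
```

```text
time_s: 4.3
tcp_pos: [0.6209, -0.0391, 0.0953]
eef_rot: [-179.9, 0.0, -98.0]
contact_force: [-0.1, 0.2, -0.2]
gripper_width: 0.0271
gripper_force: 0.0
time_s: 5.05
tcp_pos: [0.6229, -0.0391, 0.23]
eef_rot: [-179.5, 0.1, -98.0]
contact_force: [0.2, 0.7, -1.2]
gripper_width: 0.0176
gripper_force: 24.9
```

View pics/s1.png

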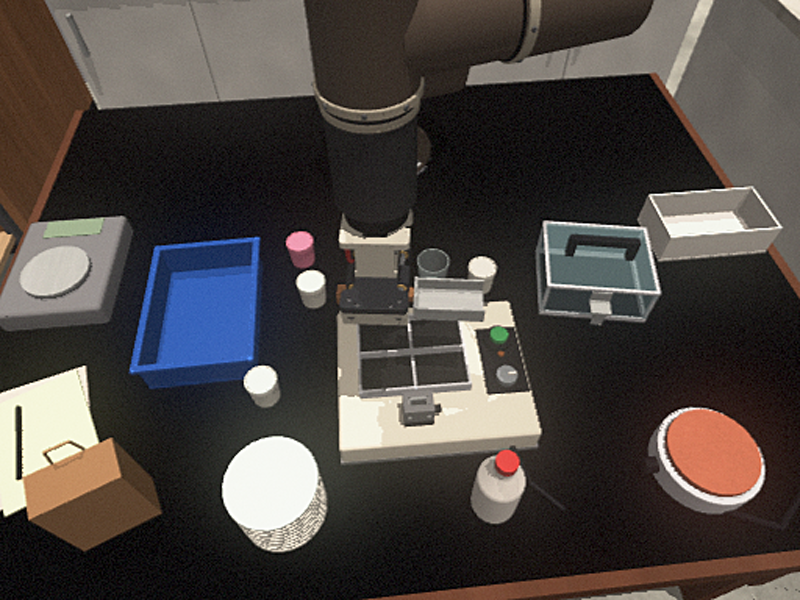

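The scoop is held: the pan shows at (448,295) and the tray is clear. Next I carry it to the tub.

```bash
python3 -m handwheel '[[1,-1,-4,0,10],[1,-2,-8,0,20],[1,-4,-12,0,30],[1,-5,-16,0,40],[1,-7,-20,0,50],[1,-9,-25,0,60],[1,-11,-30,0,70],[1,-12,-31.3,0,80]]' 25
python3 -m handwheel '[[1,0,0,0,9],[1,0,0,0,18],[1,0,0,0,18],[1,0,0,-6,18],[1,0,0,-12,18],[1,0,0,-16,18],[1,0,0,-19.5,18],[1,0,0,-19.5,18]]' 25
python3 -m handwheel '[[0.5,0,0,0,0],[0.5,0,0,0,0],[0.5,0,0,0,0],[0.5,0,0,0,0]]' 25
python3 -m handwheel '[[0.5,0,0,5,0],[0.5,0,0,10,0],[0.5,0,0,15,0],[0.5,0,0,15,0]]' 25
python3 - <<'E'
from h import *
im,d,w=shot('top'); im2,d2,w2=shot('scene')
cv2.imwrite('pics/t2.png',np.hstack([cv2.resize(im,(400,300)),cv2.resize(im2,(400,300))])[:,:,::-1])
E
```

```text
time_s: 6.1
tcp_pos: [0.4985, -0.3543, 0.2229]
eef_rot: [-180.0, 0.2, -17.9]
contact_force: [0.5, 0.9, -0.9]
gripper_width: 0.0184
gripper_force: 24.8
time_s: 7.1
tcp_pos: [0.4981, -0.3511, 0.0264]
eef_rot: [-179.9, 0.4, -0.2]
contact_force: [-0.3, 1.0, -0.6]
gripper_width: 0.0179
gripper_force: 24.9
time_s: 7.6
tcp_pos: [0.501, -0.3523, 0.0304]
eef_rot: [180.0, -0.1, -0.0]
contact_force: [-0.4, 0.5, -0.0]
gripper_width: 0.0435
gripper_force: 0.0
time_s: 8.1
tcp_pos: [0.503, -0.3533, 0.1849]
eef_rot: [179.8, -0.5, 0.0]
contact_force: [-0.3, 0.7, -1.2]
gripper_width: 0.0437
gripper_force: 0.0
```

View pics/t2.png

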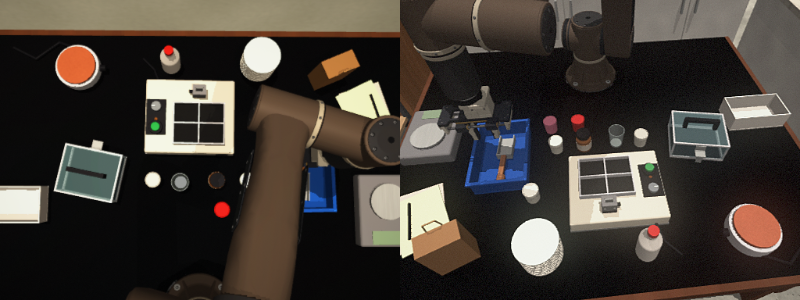

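The scoop lies in the tub at (505,160). Next is the pot by the tub; I recheck its position as I arrive.

```bash
cat >> h.py <<'E'
def pots():
    for n in('top','scene'):
        im,d,w=shot(n); im=im.astype(int); x,y,z=np.moveaxis(w,-1,0)
        m=(z>.046)&(z<.064)&(im.min(2)>130)&(np.ptp(im,2)<40)&(y<.3)&(y>-.45)&(x<.75)
        k,l,s,c=cv2.connectedComponentsWithStats(m.astype(np.uint8))
        for i in range(1,k):
            if s[i,4]>60:
                q=cv2.minEnclosingCircle((plane(n,.056)[l==i][:,:2]*1000).astype(np.float32))
                o=np.array([1.2,-1.8] if n=='top' else [-1.3,1.9]); print(n,s[i,4],'corrected',np.round(q[0]+o,1),'r',round(q[1],1))
E
python3 -m handwheel '[[0.2,3,3,0,0],[0.2,6,6,0,0],[0.2,9,9,0,0],[0.2,12.6,11.1,0,0],[0.2,12.6,11.1,0,0],[0.2,12.6,11.1,0,0]]' 25
python3 -c "
from h import *
pots(); print(get_state()['tcp_pos'])"
```

```text
time_s: 8.95
tcp_pos: [0.6257, -0.2409, 0.1779]
eef_rot: [-180.0, 0.2, -0.0]
contact_force: [-0.4, -0.3, -0.1]
gripper_width: 0.0707
gripper_force: 0.0
top 253 corrected [431.6 155.6] r 24.5
scene 191 corrected [431.5 155.6] r 26.0
scene 147 corrected [ 430.7 -161.7] r 25.0
scene 261 corrected [ 628.2 -241. ] r 25.8
[ 0.62557468 -0.24161118  0.1788691 ]
```

```bash
python3 -m handwheel '[[0.2,0.2,0,-5,0],[0.2,0.2,0,-10,0],[0.2,0.2,0,-14,0],[0.2,0.2,0,-15.7,0],[0.2,0.2,0,-15.7,0],[0.6,0.2,0,-15.7,0],[0.6,0.2,0,-15.7,0],[0.6,0.2,0,-15.7,0]]' 24
python3 -m handwheel '[[0.6,0,0,0,0],[0.6,0,0,0,0],[0.6,0,0,1,0],[0.6,0,0,4,0],[0.6,0,0,9,0],[0.6,0,0,13,0],[0.6,0,0,13,0],[0.6,0,0,13,0]]' 24
```

```text
time_s: 10.05
tcp_pos: [0.6296, -0.2414, 0.0243]
eef_rot: [180.0, -0.1, -0.0]
contact_force: [-0.4, -0.6, 5.6]
gripper_width: 0.0517
gripper_force: 24.0
time_s: 11.05
tcp_pos: [0.628, -0.2408, 0.1523]
eef_rot: [-180.0, 0.0, -0.0]
contact_force: [0.1, 0.5, -2.7]
gripper_width: 0.0514
gripper_force: 24.0
```

```bash
python3 -m handwheel '[[0.6,0,5,0,0],[0.6,1,10,0,0],[0.6,2,15,0,-1],[0.6,2.4,20.1,0,-1],[0.6,2.4,20.1,0,-1],[0.6,2.4,20.1,-2.5,-1],[0.6,2.4,20.1,-4,-1],[0.6,2.4,20.1,-4,-1]]' 24
python3 -m handwheel '[[0.6,0,0,-0.5,0],[0.6,0,0,-1,0],[0.6,0,0,-1.3,0],[0.6,0,0,-1.3,0]]' 24
```

```text
time_s: 12.05
tcp_pos: [0.6511, -0.041, 0.1104]
eef_rot: [180.0, 0.2, -1.1]
contact_force: [0.4, -0.0, -1.1]
gripper_width: 0.0519
gripper_force: 24.0
time_s: 12.55
tcp_pos: [0.6526, -0.0402, 0.0996]
eef_rot: [-180.0, -0.0, -1.0]
contact_force: [-0.0, 0.8, -1.6]
gripper_width: 0.0517
gripper_force: 24.0
```

```bash
python3 -m handwheel '[[0.6,0,0,-0.1,0],[0.6,0,0,-0.2,0],[0.6,0,0,-0.2,0]]' 24
python3 -m handwheel '[[0.28,0,0,0,0],[0.28,0,0,0,0],[0.28,0,0,0,0],[0.28,0,0,2,0],[0.28,0,0,6,0],[0.28,0,0,11,0],[0.28,0,0,11,0]]' 24
```

```text
time_s: 12.92
tcp_pos: [0.6528, -0.0401, 0.0993]
eef_rot: [180.0, -0.1, -1.0]
contact_force: [-4.1, 1.3, 9.7]
gripper_width: 0.0516
gripper_force: 24.0
time_s: 13.8
tcp_pos: [0.6552, -0.0401, 0.2125]
eef_rot: [-180.0, -0.5, -1.0]
contact_force: [0.0, 0.6, 0.4]
gripper_width: 0.0632
gripper_force: 0.0
```

```bash
python3 -m handwheel '[[0.2,-3,-2,0,-10],[0.2,-6,-4,0,-20],[0.2,-9,-6,0,-30],[0.2,-12,-7,0,-40],[0.2,-15,-8,0,-50],[0.2,-18,-10,0,-60],[0.2,-20,-11,0,-70],[0.2,-22.1,-12.1,0,-80]]' 24
python3 -m handwheel '[[0.2,0,0,-2,-9],[0.2,0,0,-2,-9],[0.2,0,0,-2,-9]]' 24
python3 -c "
from h import *
pots(); print(get_state()['tcp_pos'])"
```

```text
time_s: 14.8
tcp_pos: [0.4306, -0.1615, 0.2071]
eef_rot: [180.0, 0.0, -81.4]
contact_force: [-0.1, 0.2, 0.4]
gripper_width: 0.07
gripper_force: 0.0
time_s: 15.18
tcp_pos: [0.4319, -0.1612, 0.1878]
eef_rot: [180.0, -0.0, -89.8]
contact_force: [-0.5, -0.3, -0.7]
gripper_width: 0.0697
gripper_force: 0.0
top 126 corrected [431.5 163.1] r 23.5
scene 197 corrected [432.1 155.8] r 26.7
scene 83 corrected [ 429.8 -153.2] r 23.4
[ 0.43216723 -0.16107469  0.18801041]
```

Run:
```python
from h import *
im,d,w=shot('scene'); P=plane('scene',.056); x,y,z=np.moveaxis(w,-1,0)
m=(np.hypot(x-.431,y+.16)<.05)&(z>.046)&(z<.064)&(im.min(2)>130)
q=P[m][:,:2]*1000+[-1.3,1.9]; print(q.min(0),q.max(0))
m=(np.hypot(x-.431,y+.16)<.05)&(z>.01)&(z<.04); print(np.nanmin(w[m],0),np.nanmax(w[m],0))
cv2.imwrite('pics/c3.png',cv2.resize(im[130:230,150:290],(560,400))[:,:,::-1])
```

```text
[ 407.06905416 -181.53894351] [ 452.92303189 -136.1307449 ]
[ 0.43618836 -0.18504541  0.01029546] [ 0.4562106  -0.14024638  0.03995088]
```

View pics/c3.png

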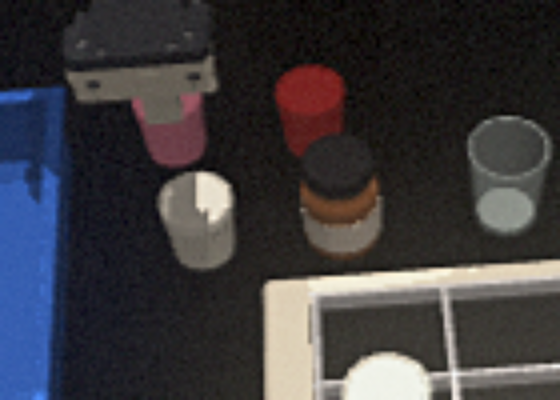

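The crop shows the white pot at (200,215) half shaded by the gripper, with the red and pink look-alikes behind it. It hasn't moved, so the odd reading was the shadow. The first pot sits in the far right compartment.

```bash
python3 -m handwheel '[[0.2,0,0,-5,0],[0.2,0,0,-10,0],[0.2,0,0,-14,0],[0.2,0,0,-16.5,0],[0.2,0,0,-16.5,0],[0.6,0,0,-16.5,0],[0.6,0,0,-16.5,0],[0.6,0,0,-16.5,0]]' 24
python3 -m handwheel '[[0.6,0,0,0,0],[0.6,0,0,0,0],[0.6,0,0,1,0],[0.6,0,0,4,0],[0.6,0,0,9,0],[0.6,0,0,13,0],[0.6,0,0,13,0],[0.6,0,0,13,0]]' 24
```

```text
time_s: 16.32
tcp_pos: [0.4322, -0.1611, 0.0237]
eef_rot: [-179.9, 0.0, -90.0]
contact_force: [-2.8, 1.4, 8.3]
gripper_width: 0.0516
gripper_force: 24.0
time_s: 17.32
tcp_pos: [0.431, -0.161, 0.1525]
eef_rot: [-180.0, 0.0, -90.0]
contact_force: [-0.2, -0.5, -2.7]
gripper_width: 0.052
gripper_force: 24.0
```

```bash
python3 -m handwheel '[[0.6,1,1,1,10],[0.6,3,3,1,20],[0.6,5,4,1,30],[0.6,7,6,1,40],[0.6,10,8,1,50],[0.6,12,10,1,60],[0.6,14,12,1,70],[0.6,15.3,12.3,1,80]]' 24
python3 -m handwheel '[[0.6,0,0,0,9],[0.6,0,0,0,9],[0.6,0,0,-2,9],[0.6,0,0,-5,9],[0.6,0,0,-6,9],[0.6,0,0,-6.3,9],[0.6,0,0,-6.3,9]]' 24
```

```text
time_s: 18.32
tcp_pos: [0.5844, -0.0371, 0.1604]
eef_rot: [179.9, 0.2, -9.6]
contact_force: [0.0, -0.9, -2.7]
gripper_width: 0.0517
gripper_force: 24.0
time_s: 19.2
tcp_pos: [0.5851, -0.0381, 0.1001]
eef_rot: [180.0, -0.0, -1.1]
contact_force: [0.4, 1.0, -2.3]
gripper_width: 0.0513
gripper_force: 24.0
```

```bash
python3 -m handwheel '[[0.6,0,0,-0.1,0],[0.6,0,0,-0.2,0],[0.6,0,0,-0.2,0]]' 24
python3 -m handwheel '[[0.28,0,0,0,0],[0.28,0,0,0,0],[0.28,0,0,0,0],[0.28,0,0,2,0],[0.28,0,0,6,0],[0.28,0,0,11,0],[0.28,0,0,11,0]]' 24
python3 -m handwheel '[[0.2,-2,2,0,-10],[0.2,-4,4,0,-20],[0.2,-6,6,0,-30],[0.2,-8,9,0,-40],[0.2,-10,12,0,-50],[0.2,-12,15,0,-60],[0.2,-14,18,0,-70],[0.2,-15.2,19.4,0,-80]]' 24
python3 -m handwheel '[[0.2,0,0,-2,-9],[0.2,0,0,-2,-9],[0.2,0,0,-2,-9]]' 24
python3 - <<'E'
from h import *
im,d,w=shot('scene'); P=plane('scene',.056); x,y,z=np.moveaxis(w,-1,0)
m=(np.hypot(x-.431,y-.155)<.06)&(z>.046)&(z<.064)&(im.min(2)>90)
q=P[m][:,:2]*1000+[-1.3,1.9]; print(q.min(0),q.max(0),get_state()['tcp_pos'])
cv2.imwrite('pics/c4.png',cv2.resize(im[110:310,190:430],(720,600))[:,:,::-1])
E
```

```text
time_s: 19.58
tcp_pos: [0.5852, -0.0381, 0.0987]
eef_rot: [-180.0, -0.1, -1.0]
contact_force: [-1.5, 0.4, 5.9]
gripper_width: 0.0515
gripper_force: 24.0
time_s: 20.45
tcp_pos: [0.5871, -0.0379, 0.212]
eef_rot: [-179.9, -0.4, -1.0]
contact_force: [0.5, 0.4, -0.9]
gripper_width: 0.063
gripper_force: 0.0
time_s: 21.45
tcp_pos: [0.4315, 0.1569, 0.2071]
eef_rot: [180.0, -0.0, -81.3]
contact_force: [0.2, 0.2, 0.5]
gripper_width: 0.07
gripper_force: 0.0
time_s: 21.82
tcp_pos: [0.4328, 0.1557, 0.1878]
eef_rot: [-180.0, -0.0, -89.8]
contact_force: [0.1, 0.8, 0.4]
gripper_width: 0.07
gripper_force: 0.0
[406.15518616 130.50964637] [463.36899322 180.52594551] [0.43299842 0.15582172 0.18798575]
```

View pics/c4.png

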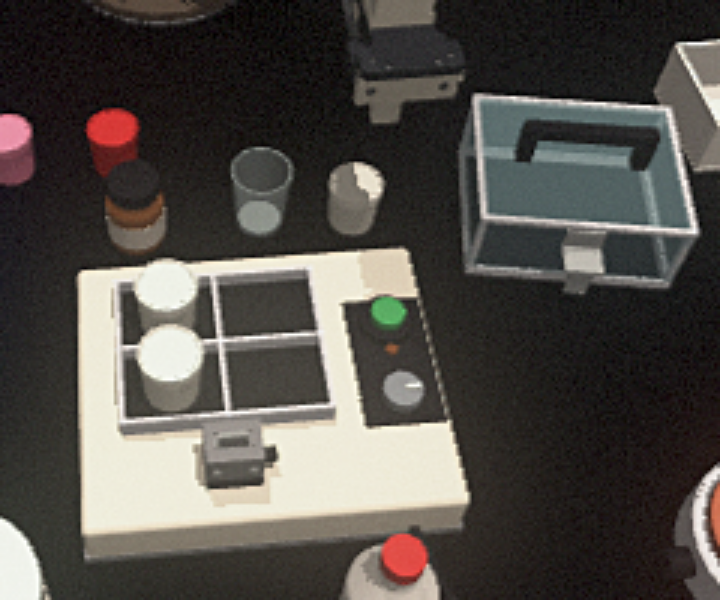

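Two pots stand in the right compartments. The third is at (355,198) under the gripper and hasn't moved.

```bash
python3 -m handwheel '[[0.2,0,0,-5,0],[0.2,0,0,-10,0],[0.2,0,0,-14,0],[0.2,0,0,-16.5,0],[0.2,0,0,-16.5,0],[0.6,0,0,-16.5,0],[0.6,0,0,-16.5,0],[0.6,0,0,-16.5,0]]' 24
python3 -m handwheel '[[0.6,0,0,0,0],[0.6,0,0,0,0],[0.6,0,0,1,0],[0.6,0,0,4,0],[0.6,0,0,9,0],[0.6,0,0,14,0],[0.6,0,0,14,0],[0.6,0,0,14,0]]' 24
python3 -m handwheel '[[0.6,1,-1,0,10],[0.6,3,-3,0,20],[0.6,5,-4,0,30],[0.6,7,-6,0,40],[0.6,10,-8,0,50],[0.6,12,-10,0,60],[0.6,14,-11,0,70],[0.6,15.3,-11,0,80]]' 24
python3 -m handwheel '[[0.6,0,0,0,9],[0.6,0,0,0,9],[0.6,0,0,-2,9],[0.6,0,0,-5,9],[0.6,0,0,-6,9],[0.6,0,0,-6.3,9],[0.6,0,0,-6.3,9]]' 24
```

```text
time_s: 22.88
tcp_pos: [0.4332, 0.1564, 0.0238]
eef_rot: [-179.9, 0.1, -90.0]
contact_force: [-1.2, 0.6, 7.4]
gripper_width: 0.052
gripper_force: 24.0
time_s: 23.88
tcp_pos: [0.4321, 0.1556, 0.1626]
eef_rot: [-180.0, 0.0, -90.0]
contact_force: [-0.1, 1.1, -2.4]
gripper_width: 0.0515
gripper_force: 24.0
time_s: 24.88
tcp_pos: [0.5853, 0.0446, 0.1603]
eef_rot: [179.9, 0.2, -9.8]
contact_force: [-0.6, 1.0, -1.9]
gripper_width: 0.0518
gripper_force: 24.0
time_s: 25.75
tcp_pos: [0.586, 0.046, 0.1001]
eef_rot: [-180.0, -0.0, -1.1]
contact_force: [0.3, -0.2, -1.2]
gripper_width: 0.0514
gripper_force: 24.0
```

```bash
python3 -m handwheel '[[0.6,0,0,-0.1,0],[0.6,0,0,-0.2,0],[0.6,0,0,-0.2,0]]' 24
python3 -m handwheel '[[0.28,0,0,0,0],[0.28,0,0,0,0],[0.28,0,0,0,0],[0.28,0,0,2,0],[0.28,0,0,6,0],[0.28,0,0,11,0],[0.28,0,0,11,0]]' 24
python3 -m handwheel '[[0.3,-2,4,1,-10],[0.3,-4,8,2,-20],[0.3,-5,12,2,-30],[0.3,-7,16,2,-40],[0.3,-8,20,2,-50],[0.3,-10,24,2,-60],[0.3,-12,28,2,-70],[0.3,-13.1,31.5,2,-80]]' 24
python3 -m handwheel '[[0.3,0,0,0,-10],[0.3,0,0,0,-20.7],[0.3,0,0,0,-20.7],[0.3,0,0,0,-20.7]]' 40
python3 - <<'E'
from h import *
print(get_state()['tcp_pos'])
im,d,w=shot('scene','s5.png'); x,y,z=np.moveaxis(w,-1,0); im=im.astype(int)
for n in ['top','scene']:
    if n=='top': im,d,w=shot('top'); x,y,z=np.moveaxis(w,-1,0)
    g=(abs(x-.45)<.15)&(abs(y-.35)<.15)
    m=cc(g&(z>.079)&(z<.092)); print('guard roof',n,m.sum(),rect(plane(n,.085)[m]))
E
```

```text
time_s: 26.12
tcp_pos: [0.5862, 0.046, 0.0988]
eef_rot: [-180.0, -0.1, -1.0]
contact_force: [-1.7, 0.4, 6.1]
gripper_width: 0.0518
gripper_force: 24.0
time_s: 27.0
tcp_pos: [0.588, 0.0464, 0.212]
eef_rot: [-179.9, -0.4, -1.0]
contact_force: [0.2, -0.0, -1.0]
gripper_width: 0.0635
gripper_force: 0.0
time_s: 28.0
tcp_pos: [0.4534, 0.3621, 0.2269]
eef_rot: [180.0, -0.0, -81.3]
contact_force: [0.4, 0.6, 0.7]
gripper_width: 0.0616
gripper_force: 0.0
time_s: 28.5
tcp_pos: [0.4546, 0.3606, 0.2272]
eef_rot: [180.0, -0.0, -101.5]
contact_force: [1.3, -1.2, 0.9]
gripper_width: 0.0614
gripper_force: 0.0
[0.45456602 0.36064526 0.22719396]
guard roof top 2876 (array([447. , 332.8]), array([130.5, 161.3]), 78.29)
guard roof scene 2876 (array([ 572. , -346.5]), array([140.7, 209.1]), 83.32)
```

View pics/s5.png

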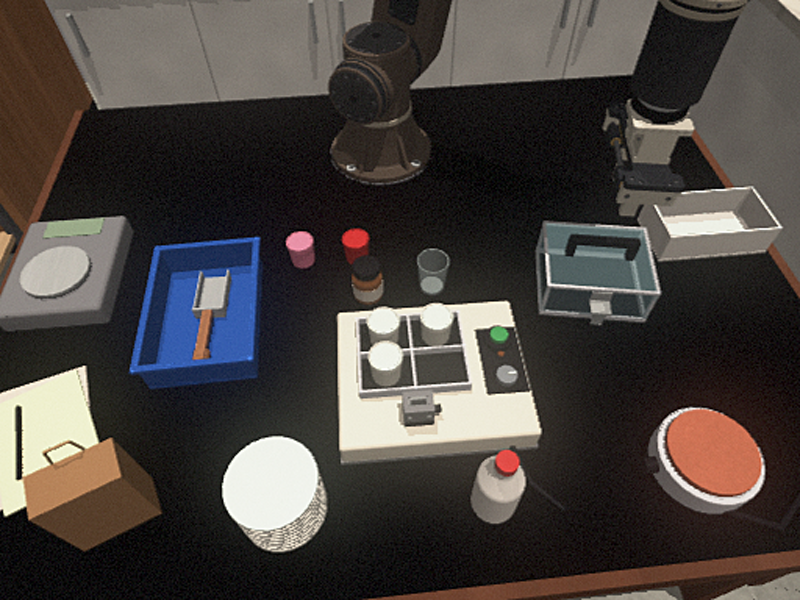

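All three pots stand in the tray, and the scoop is in the tub at (210,310). I grip the guard bar next.

```bash
python3 -m handwheel '[[0.4,-0.1,0,-5,0],[0.4,-0.1,0,-9,0],[0.4,-0.1,0,-12.4,0],[0.4,-0.1,0,-12.4,0],[1,-0.1,0,-12.4,0],[1,-0.1,0,-12.4,0],[1,-0.1,0,-12.4,0],[1,-0.1,0,-12.4,0]]' 50
python3 -m handwheel '[[1,0,0,0,0],[1,0,0,0,0],[1,0,0,1,0],[1,0,0,3,0],[1,0,0,6,0],[1,0,0,10,0],[1,0,0,14,0],[1,0,0,14,0]]' 50
```

```text
time_s: 29.6
tcp_pos: [0.4538, 0.3611, 0.1043]
eef_rot: [-180.0, 0.1, -101.7]
contact_force: [-0.1, -0.5, 0.2]
gripper_width: 0.018
gripper_force: 0.0
time_s: 30.6
tcp_pos: [0.4547, 0.3619, 0.247]
eef_rot: [-179.8, 0.3, -101.7]
contact_force: [-0.8, 0.4, -5.0]
gripper_width: 0.0134
gripper_force: 50.0
```

```bash
python3 -m handwheel '[[1,0,-3,2,3],[1,3,-8,3,6],[1,6,-13,3,10.7],[1,9,-18,3,10.7],[1,12,-24,3,10.7],[1,14,-29,3,10.7],[1,16,-33,3,10.7],[1,16.5,-35.8,3,10.7]]' 50
python3 -m handwheel '[[1,0,0,0,0],[1,0,0,0,0],[1,0,0,0,0],[1,0,0,0,0]]' 50
python3 - <<'E'
from h import *
s=get_state(); T=s['tcp_pos']; print(T,s['eef_rot'])
out=[]
for n in('top','scene'):
    im,d,w=shot(n); np.savez(n+'6.npz',im=im,w=w); x,y,z=np.moveaxis(w,-1,0)
    zr=T[2]-.103+.085; g=(abs(x-.62)<.16)&(abs(y)<.16)
    m=cc(g&(abs(z-zr)<.008)); print(n,'roof',m.sum(),rect(plane(n,zr)[m]),'z',np.nanmedian(z[m]),zr)
    c=np.round(proj(n,[[.67,0,.15]])[0]).astype(int); out.append(cv2.resize(im[max(c[1]-75,0):c[1]+75,c[0]-65:c[0]+65],(400,460)))
cv2.imwrite('pics/c6.png',np.hstack(out)[:,:,::-1])
E
```

```text
time_s: 31.6
tcp_pos: [0.6184, 0.0007, 0.2711]
eef_rot: [179.8, -0.0, -91.1]
contact_force: [-0.5, 0.1, -4.8]
gripper_width: 0.0131
gripper_force: 50.0
time_s: 32.1
tcp_pos: [0.6184, 0.0036, 0.2735]
eef_rot: [180.0, 0.0, -91.0]
contact_force: [-0.6, 0.2, -4.9]
gripper_width: 0.0133
gripper_force: 50.0
[0.61841587 0.00364006 0.27348505] [ 1.79992696e+02  5.71102651e-03 -9.09608122e+01]
top roof 1284 (array([616.3, -60.8]), array([ 56.8, 160.2]), 88.52) z 0.2546790544800709 0.2554850541184939
scene roof 3737 (array([621.8,   2.1]), array([191.4, 167.4]), 89.1) z 0.2551713290648752 0.2554850541184939
```

View pics/c6.png

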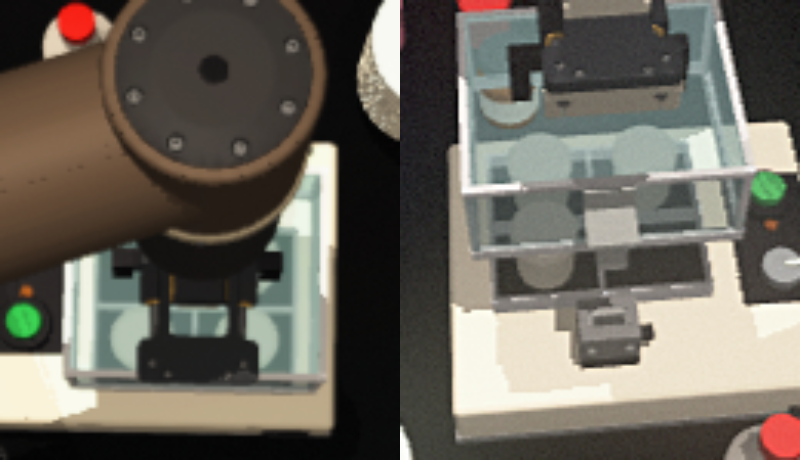

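The top view (left) is mostly hidden by the arm. The scene view (right) shows the guard over the tray, with the tongue at (612,262) and the slot at (608,318). I refine the tongue-to-slot offset in that camera.

Run:
```python
from h import *
D=np.load('scene6.npz'); im,w=D['im'].astype(int),D['w']; x,y,z=np.moveaxis(w,-1,0)
T=get_state()['tcp_pos']; rim=T[2]-.103
m=(abs(x-.724)<.012)&(abs(y)<.03)&(z>rim+.022)&(z<rim+.048); print('tongue pts',m.sum(),np.nanmedian(w[m],0),np.nanstd(x[m]),np.nanpercentile(w[m],[2,98],0))
for row in range(225,262):
    c=np.where(m[row])[0]
    if len(c)>2: print(row,c.min(),c.max(),np.round(w[row,c].mean(0),4),end=' | ')
print()
g=im.sum(2)
for n,f in(('scene','scene0.npz'),('top','top0.npz'),('scene','scene6.npz')):
    D=np.load(f); im2=D['im'].astype(int); w2=D['w']; P=plane(n,.116)
    o=(np.array([722.3,3.4]) if n=='top' else np.array([723,-.9]))/1000
    q=P[...,:2]-o; box=(abs(q[...,0])<.010)&(abs(q[...,1])<.0165); gg=im2.sum(2).astype(float)
    ref=np.median(gg[box]); wt=np.clip(ref-40-gg,0,None)*box; print(n,f,'slot',np.round((P*wt[...,None]).sum((0,1))/wt.sum()*1000,1),'npix',(wt>0).sum())
    mt=cc((abs(q[...,0])<.03)&(abs(q[...,1])<.035)&(w2[...,2]>.1135)&(w2[...,2]<.1195)); print('  top face',mt.sum(),rect(P[mt]))
print(np.round(proj('scene',[[.7234,.0006,.116]]),1),np.round(proj('scene',[[.7255,.0018,rim+.02]]),1))
im=np.load('scene6.npz')['im']; cv2.imwrite('pics/c7.png',cv2.resize(im[205:290,225:325],(800,680)[:2] and (700,595),interpolation=cv2.INTER_CUBIC)[:,:,::-1])
```

```text
tongue pts 59 [0.72548049 0.00126472 0.20464295] 0.0005529519606491486 [[ 0.72450469 -0.00878184  0.19425323]
 [ 0.72660974  0.00991604  0.21671433]]
234 269 273 [0.7254 0.0049 0.2166] | 235 264 273 [7.258e-01 3.000e-04 2.141e-01] | 236 264 273 [7.254e-01 4.000e-04 2.094e-01] | 237 264 273 [7.252e-01 5.000e-04 2.050e-01] | 238 264 273 [7.258e-01 5.000e-04 2.020e-01] | 239 264 273 [7.255e-01 6.000e-04 1.973e-01] | 240 264 269 [ 0.7257 -0.0037  0.1943] | 
scene scene0.npz slot [724.7   0.  116. ] npix 40
  top face 242 (array([723.5,  -0.9]), array([44. , 35.4]), 88.8)
top top0.npz slot [722.2   2.8 116. ] npix 43
  top face 163 (array([722.3,   3.4]), array([33.7, 43.3]), 0.22)
scene scene6.npz slot [723.1  -2.1 116. ] npix 43
  top face 243 (array([723.8,  -0.8]), array([44. , 35.8]), 89.31)
[[267.8 256.3]] [[269.  240.6]]
```

View pics/c7.png

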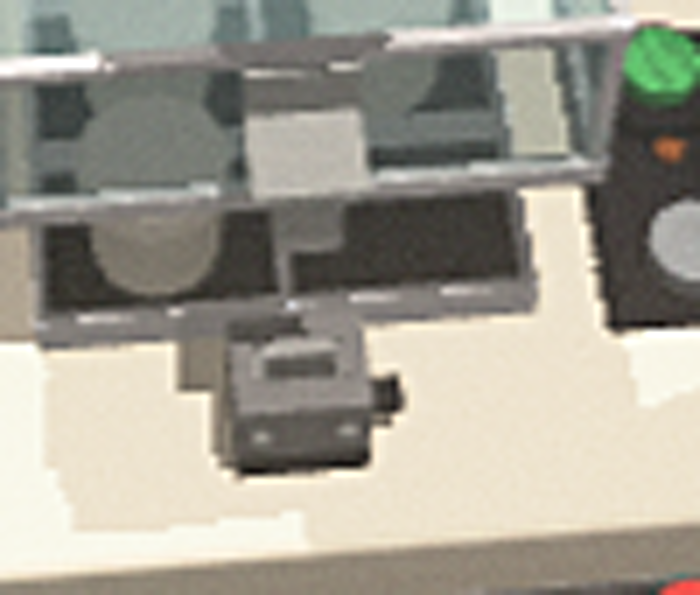

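```bash
python3 -m handwheel '[[1,0.04,-0.12,-1,0],[1,0.04,-0.12,-3,0],[1,0.04,-0.12,-5,0],[1,0.04,-0.12,-6,0],[1,0.04,-0.12,-6.6,0],[1,0.04,-0.12,-6.6,0],[1,0.04,-0.12,-6.6,0],[1,0.04,-0.12,-6.6,0]]' 50
python3 - <<'E'
from h import *
s=get_state(); T=s['tcp_pos']; print(T,s['contact_force'],s['moment'])
im,d,w=shot('scene'); x,y,z=np.moveaxis(w,-1,0); rim=T[2]-.103
m=(abs(x-.7255)<.006)&(abs(y)<.03)&(z>rim+.022)&(z<rim+.048); print('tongue',m.sum(),np.nanmedian(w[m],0))
for row in range(230,270):
    c=np.where(m[row])[0]
    if len(c)>2: print(row,c.min(),c.max(),np.round(w[row,c].mean(0),4),end=' | ')
cv2.imwrite('pics/c8.png',cv2.resize(im[205:290,225:325],(700,595),interpolation=cv2.INTER_CUBIC)[:,:,::-1])
E
```

```text
time_s: 33.2
tcp_pos: [0.6194, 0.0017, 0.2082]
eef_rot: [-179.9, 0.0, -91.0]
contact_force: [0.0, -0.2, -4.6]
gripper_width: 0.0137
gripper_force: 50.0
[0.61935064 0.00170578 0.20822761] [ 0.01052625 -0.16044277 -4.60080058] [ 0.10278123 -0.03679135  0.01953481]
tongue 48 [ 0.7264468  -0.00171621  0.13991064]
250 268 271 [0.7266 0.0034 0.1512] | 251 263 271 [ 0.7263 -0.0019  0.1472] | 252 263 271 [ 0.7263 -0.0019  0.1426] | 253 263 271 [ 0.7269 -0.0019  0.1391] | 254 263 271 [ 0.7266 -0.0018  0.1338] | 255 263 271 [ 0.7267 -0.0026  0.1294] |
```

View pics/c8.png

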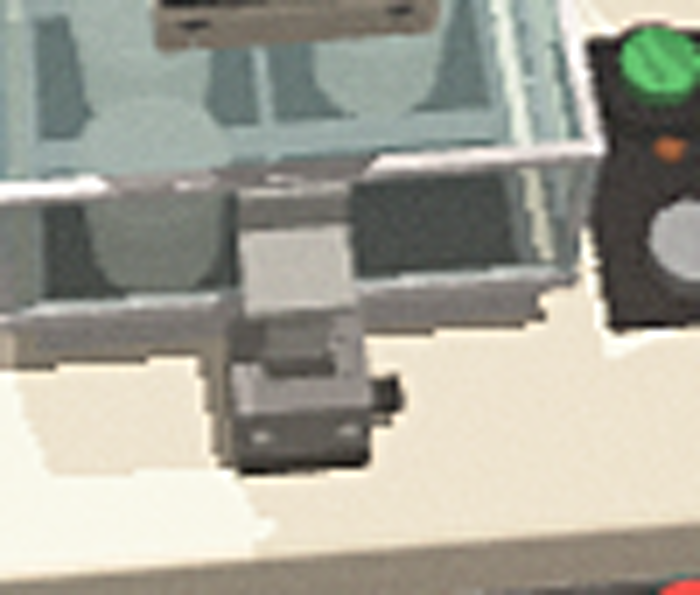

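The tongue at (300,345) sits right above the slot at (301,362). I make a small trim and go down slowly while watching the force.

```bash
python3 -m handwheel '[[1,-0.04,0.06,0,0],[1,-0.04,0.06,-0.3,0],[1,-0.04,0.06,-0.6,0],[1,-0.04,0.06,-0.9,0],[1,-0.04,0.06,-1.2,0],[1,-0.04,0.06,-1.4,0],[1,-0.04,0.06,-1.4,0]]' 50
python3 -c "
from h import *
s=get_state(); print(s['tcp_pos'],s['eef_rot'],s['contact_force'],s['moment'])"
```

```text
time_s: 34.12
tcp_pos: [0.6185, 0.0022, 0.1933]
eef_rot: [180.0, -0.0, -91.0]
contact_force: [-0.0, 0.3, -3.8]
gripper_width: 0.0136
gripper_force: 50.0
[0.61849376 0.0022085  0.19332891] [ 1.79976487e+02 -7.54513384e-03 -9.10284663e+01] [-0.04485608  0.32574108 -3.78132655] [ 0.09804463 -0.00423935  0.01037547]
```

```bash
python3 -m handwheel '[[1,0,0,-0.3,0],[1,0,0,-0.6,0],[1,0,0,-0.9,0],[1,0,0,-1.2,0],[1,0,0,-1.5,0],[1,0,0,-1.7,0],[1,0,0,-1.7,0]]' 50
python3 -c "
from h import *
s=get_state(); print(s['tcp_pos'],s['eef_rot'],s['contact_force'],s['moment'])"
```

```text
time_s: 35.0
tcp_pos: [0.6185, 0.0022, 0.1764]
eef_rot: [180.0, -0.0, -91.0]
contact_force: [-0.2, -0.0, -5.8]
gripper_width: 0.0136
gripper_force: 50.0
[0.61850518 0.00223442 0.17636189] [ 1.79980863e+02 -4.62303862e-03 -9.10263864e+01] [-0.15690108 -0.03320483 -5.83094348] [ 0.07733726 -0.05645933 -0.05631866]
```

```bash
python3 -m handwheel '[[1,0,0,-0.1,0],[1,0,0,-0.2,0],[1,0,0,-0.2,0],[1,0,0,-0.2,0]]' 50
python3 -m handwheel '[[1,0,0,-0.05,0],[1,0,0,-0.1,0],[1,0,0,-0.1,0],[1,0,0,-0.1,0]]' 50
```

```text
time_s: 35.5
tcp_pos: [0.6186, 0.0022, 0.1746]
eef_rot: [-180.0, 0.0, -91.0]
contact_force: [-0.1, 0.4, -4.8]
gripper_width: 0.0135
gripper_force: 50.0
time_s: 36.0
tcp_pos: [0.6186, 0.0023, 0.1739]
eef_rot: [-180.0, 0.0, -91.0]
contact_force: [-1.9, 0.4, 0.4]
gripper_width: 0.0135
gripper_force: 50.0
```

```bash
python3 -m handwheel '[[1,0,0,-0.05,0],[1,0,0,-0.05,0],[1,0,0,-0.05,0]]' 50
python3 -m handwheel '[[0.5,0,0,0,0],[0.5,0,0,0,0],[0.5,0,0,0,0],[0.5,0,0,0,0],[0.5,0,0,4,0],[0.5,0,0,8,0],[0.5,0,0,12,0],[0.5,0,0,12,0]]' 50
python3 -m handwheel '[[0.5,-1,5,0,0],[0.5,-1,10,0,0],[0.5,-1,14.5,0,0],[0.8,-1,14.5,0,0],[1,-1,14.5,0,0],[1,-1,14.5,0,0],[1,-1,14.5,0,0]]' 20
python3 - <<'E'
from h import *
s=get_state(); print(s['tcp_pos'])
for n in('scene','top'):
    im,d,w=shot(n); x,y,z=np.moveaxis(w,-1,0)
    m=(abs(x-.62)<.09)&(abs(y)<.1)&(z>.145)&(z<.165); A=np.c_[w[m][:,:2]-[.62,0],np.ones(m.sum())]; c=np.linalg.lstsq(A,w[m][:,2],rcond=None)[0]; print(n,'roof z, tilt deg',c[2],np.degrees(c[:2]),rect(plane(n,.155)[cc(m)]))
    if n=='scene': cv2.imwrite('pics/c9.png',cv2.resize(im[130:310,190:430],(800,600),interpolation=cv2.INTER_CUBIC)[:,:,::-1])
E
```

```text
time_s: 36.38
tcp_pos: [0.6186, 0.0022, 0.1739]
eef_rot: [-180.0, -0.0, -91.0]
contact_force: [-5.4, 0.5, 5.4]
gripper_width: 0.0138
gripper_force: 50.0
time_s: 37.38
tcp_pos: [0.6203, 0.0023, 0.2971]
eef_rot: [-179.6, 0.1, -91.0]
contact_force: [-0.1, 0.2, -1.4]
gripper_width: 0.0439
gripper_force: 0.0
time_s: 38.25
tcp_pos: [0.6087, 0.1463, 0.2931]
eef_rot: [-180.0, 0.0, -91.1]
contact_force: [-0.3, 0.9, -0.0]
gripper_width: 0.0099
gripper_force: 0.0
[0.60867651 0.14631662 0.29311581]
scene roof z, tilt deg 0.155499088681363 [-0.29858612  0.03636709] (array([621.8,   0.9]), array([191.7, 168.2]), 88.97)
top roof z, tilt deg 0.15512898145344278 [-0.04873274  0.04275446] (array([618.2,   4.9]), array([190.3, 160.8]), 89.59)
```

View pics/c9.png

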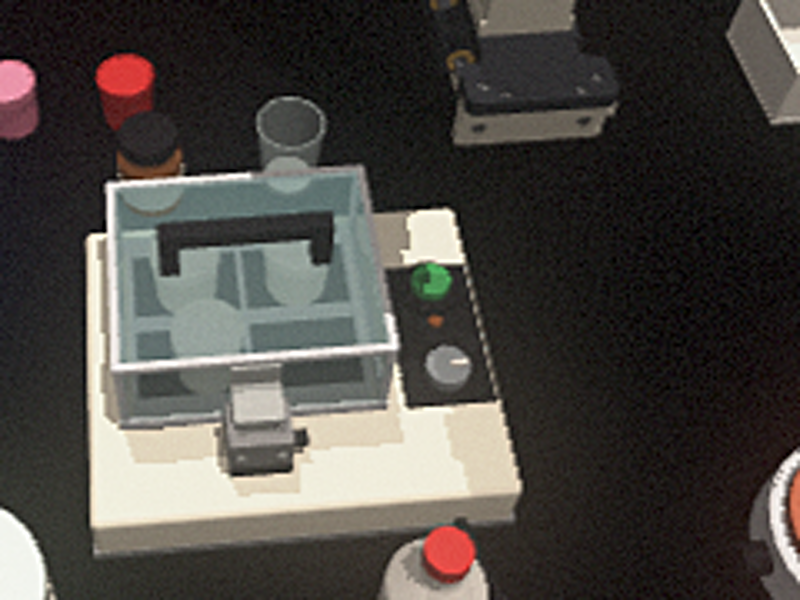

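The guard is seated: roof height 0.155 m, flat, with the tongue bracket on the switch at (258,425). The button is at (432,280). Now I press it.

```bash
python3 -m handwheel '[[1,-0.2,0.2,-5,0],[1,-0.2,0.2,-10,0],[1,-0.2,0.2,-15,0],[1,-0.2,0.2,-18,0],[1,-0.2,0.2,-19,0],[1,-0.2,0.2,-19,0],[1,-0.2,0.2,-19,0]]' 20
python3 -m handwheel '[[1,0,0,-0.4,0],[1,0,0,-0.8,0],[1,0,0,-0.8,0],[1,0,0,-0.8,0]]' 20
```

```text
time_s: 39.22
tcp_pos: [0.6076, 0.1496, 0.1048]
eef_rot: [-179.9, 0.1, -91.0]
contact_force: [-0.6, -0.6, 0.7]
gripper_width: 0.0003
gripper_force: 0.0
time_s: 39.72
tcp_pos: [0.6066, 0.1493, 0.0951]
eef_rot: [180.0, -0.0, -91.0]
contact_force: [-0.2, -0.2, 0.5]
gripper_width: 0.0003
gripper_force: 0.0
```

```bash
python3 -m handwheel '[[1,0,0,-0.15,0],[1,0,0,-0.3,0],[1,0,0,-0.3,0],[1,0,0,-0.3,0]]' 20
python3 -m handwheel '[[1,0,0,-0.15,0],[1,0,0,-0.3,0],[1,0,0,-0.3,0],[1,0,0,-0.3,0]]' 20
```

```text
time_s: 40.22
tcp_pos: [0.6068, 0.1493, 0.0923]
eef_rot: [-180.0, 0.0, -91.0]
contact_force: [-0.1, 1.2, 2.9]
gripper_width: 0.0004
gripper_force: 1.3
time_s: 40.72
tcp_pos: [0.6068, 0.1493, 0.0892]
eef_rot: [-180.0, 0.0, -91.0]
contact_force: [0.4, 0.8, 4.6]
gripper_width: 0.0003
gripper_force: 2.1
```

```bash
python3 -m handwheel '[[1,0,0,-0.1,0],[1,0,0,-0.15,0],[1,0,0,-0.15,0],[1,0,0,-0.15,0]]' 20
```

```text
time_s: 41.22
tcp_pos: [0.6068, 0.1493, 0.0883]
eef_rot: [-180.0, 0.0, -91.0]
contact_force: [-2.9, 0.8, 8.8]
gripper_width: 0.0009
gripper_force: 4.4
```

The force jumped to 8.8 N, so the button is at its end stop. I retract and check the final state.

```bash
python3 -m handwheel '[[1,0,0,1,0],[1,0,0,5,0],[1,0,0,10,0],[1,0,0,15,0],[1,0,3,18,0],[1,-2,8,18,0],[1,-3,12,18,0],[1,-3,12,18,0]]' 20
python3 - <<'E'
from h import *
im,d,w=shot('top'); im2,d2,w2=shot('scene'); x,y,z=np.moveaxis(w,-1,0)
m=(abs(x-.62)<.09)&(abs(y)<.1)&(z>.145)&(z<.165); A=np.c_[w[m][:,:2]-[.62,0],np.ones(m.sum())]; c=np.linalg.lstsq(A,w[m][:,2],rcond=None)[0]; print(c[2],np.degrees(c[:2]))
cv2.imwrite('pics/end.png',np.hstack([cv2.resize(im,(400,300)),cv2.resize(im2,(400,300))])[:,:,::-1])
E
```

```text
time_s: 42.22
tcp_pos: [0.5752, 0.2714, 0.2669]
eef_rot: [179.9, -0.0, -90.9]
contact_force: [-0.8, -1.0, -0.2]
gripper_width: 0.0006
gripper_force: 0.0
0.15510544363831688 [-0.07015221  0.10763107]
```

View pics/end.png

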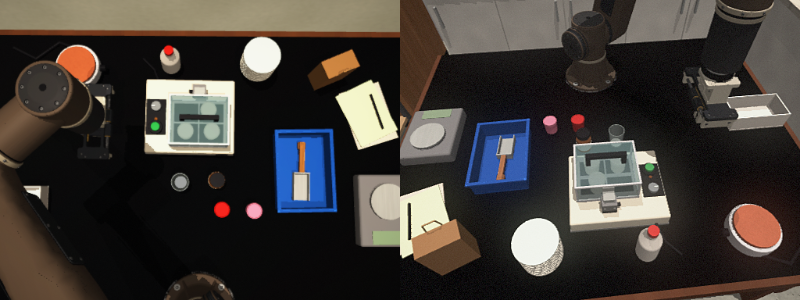

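The final views show everything in place: guard flat over the tray, three pots under it, scoop in the tub, and the beaker and jar where they stood. No white pots remain on the bench.

```bash
python3 -c "
from plant import r
print(r.close_job())"
```

```text
the job is handed in; nothing more can be done
None
```

I handed the job in at about 42 s: the scoop is in the blue tub, all three white pots stand in the tray, the guard sits flat with its tongue home in the switch, and then I pressed the start button down to its stop; the hand-in gave back no verdict.

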